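Find the concealed catch of the child-safe tablet box

TASK

Open the child-safe tablet box on the worktop: one of the six wooden tiles in its flat top is a concealed push button. Feel along the tiles with a fingertip, pressing only lightly, until you find the one that gives; press that one in so the drawer springs out by itself, then take your hand away and leave the drawer open. Do not touch the drawer, and do not move, pick up or carry the things standing around the box.

Things in the scene. Friction and masses are not known exactly. Their poses are not given: they have to be found in the camera images.
- box: White flat-topped box fixed to the worktop, 160 mm deep (its x) by 320 mm wide (its y) by 86 mm high; origin at the centre of its underside, on the worktop; z up; its -x side is the front, roughly towards the robot. A row of six plain wooden tiles is let into its top.
- tile_row (a point): Middle of the row of tiles, level with the box's top, 86 mm above the worktop; axes as the box's. The six tiles, 60 mm (x) by 46.5 mm (y), are centred at x = 0 and y = -120, -72, -24, 24, 72, 120 mm. Five are rigid, their tops flush with the box's top. One, in any of the six places, is the catch: it looks the same but its top lies 2 mm lower.
- catch (a joint): How far the catch tile is pressed straight down, in m: 0 at rest, 0.007 at its stop. Sprung: gives from about 1.3 N, takes about 4.7 N at its stop, returns when let go. Pressed in 4.5 mm or deeper it releases the drawer. Its place in the row is not reported: find it by feel.
- drawer (a joint): How far the drawer has slid out of the box's front (to box -x), in m: 0 shut (latched), 0.060 fully open. Once released, a spring drives it out within about two seconds and it stays out. Its front is plain, without a handle, 294 mm wide, from 17 to 60 mm above the worktop.
- mug_3: Loose white mug, 79 x 109 x 89 mm high, standing to the left (+y) of the box; origin at the centre of its underside.
- tin_2: Loose food tin, 57 mm diameter, 72 mm high, standing to the left of the box; origin at the centre of its underside.
- low_jar: Loose low spice jar with a white cap, 52 mm diameter, 70 mm high, standing to the right (-y) of the box; origin at the centre of its underside.
- glass: Loose drinking glass, 81 mm diameter, 92 mm high, standing to the right of the box; origin at the centre of its underside.

How it is judged:
On the way:
1. the catch tile is pressed in by at least 4 mm (value of joint catch above 0.004 m), for 0.02 s.
At the end, for the whole second after the job is handed in: The drawer has sprung out by more than 50 mm and come to rest, and the catch tile has been let go and is back up (less than 1.5 mm in) (value of joint drawer above 0.05 m and velocity of joint drawer below 0.02 m/s and value of joint catch below 0.0015 m); the robot touches nothing.
It fails at once if the fingers press with more than 50 N (contact force between the fingers and anything else above 50 N).
It fails at once if the drawer is touched by the robot (contact force between any of the fingers, the arm and drawer above 1 N).
It fails at once if a thing standing around the box is moved by more than 20 mm, picked up or tipped (distance of any of mug_3, tin_2, low_jar, glass from where it was at the start of the episode above 0.02 m or angle between any of mug_3, tin_2, low_jar, glass's own z axis and vertical above 0.35 rad).
It also fails if it takes over 54 s, if anything falls off the work surface, if the arm or the gripper's body presses on something with over 40 N, if the wrist force passes 120 N, or if a joint passes its speed limit or range.

ROBOT

A 6-joint arm with a two-finger parallel gripper is mounted at the origin on a cart in front of the work surface, level with it; the furniture and walls round the work are solid. World frame = base frame: x ahead of the robot, y to its left, z up, the work surface at z = 0. Lengths are in m, angles in rad, forces in N, time in s.
With the tool pointing down it reaches from about 0.25 to 0.8 m from the base axis. Payload 8.5 kg.
Tool frame: the origin (TCP) lies between the finger pads; the fingertips stand 19 mm ahead of it and the grasp point (between the pads) is the TCP; z points along the fingers, y is the line along which they close (so a half turn about z gives the same grasp; the last joint's range is limited). The gripper opens to 85 mm and grips with 20 to 120 N. Pads are 22 mm wide; open, the fingers measure 114 mm over their backs; the gripper's body (76 mm by 85 mm) begins 54 mm behind the grasp point. The pads swing forward as they close: fully open they stand 13 mm farther back than shut.
Start: joints at [-1.308, 0.238, -0.013, 1.319, 0, 1.571], TCP at [0.136, -0.507, 0.25] pointing down, gripper open.
Joint ranges: [-2.66, 2.66], [-1.03, 1.9], [-1.14, 1.46], [-1.82, 2.27], [-1.45, 1.34], [-3.14, 3.14]. Speed limits (rad/s): [2.22, 2.22, 2.79, 3.14, 3.14, 3.14].

INTERFACE

Orientations are given as a rotation vector (axis times angle).
In Python, from bench import sense, get_image, get_calibration, finish_job gives the robot as it stands.
- The arm moves only by the shell command python3 -m handwheel 'ROWS' [OPENING] [FORCE]. ROWS is JSON, a list of rows, each a list of 6 numbers: the shift along the tool's x, y, z each as a share of 30 cm, from -1 to 1, then the turn, a rotation vector about the tool's x, y, z each as a share of 360 degrees, from -1 to 1. A call has exactly 5 rows; each row is the pose to reach, as a shift and turn from the pose commanded when the call began, along the tool's axes at that moment, turning the shorter way round; what a row does not reach only later rows make up. A row lasts 1/8 s, in which the tool goes at most 62.5 mm and 10.7 degrees, less where a joint would pass 70% of its speed; a pose out of reach is approached as far as the arm can. A call with a number of a shift or a turn outside -1 to 1 is refused whole. A call with a gripper value outside its range is refused whole. OPENING is the closure, from -1 (fully open) to 1 (shut), set as the call begins (- or left out, the last holds). The fingers move at their own pace and stop on an object; FORCE is the grip in N (left out, the last holds). Time passes only in rows, so rows that repeat a pose let the fingers close, or fill a call up. It gives the time, the measured TCP pose, the force, the opening and the grip force at its end, in the units of the state.
- sense(): the state, without advancing time (a new reading comes with each control period).
- get_image(name): name is "scene" or "side" or "wrist"; returns the picture (400x640x3 uint8, red, green, blue); there is no depth.
- get_calibration(name): a dict with "fx", "fy", "cx", "cy" (pixels), "k1" (the pictures are not rectified: a ray, as slopes to the right and down, at radius r is drawn at 1 + k1 r^2 times it, then the intrinsics apply), "R" (3x3) and "t" (3): a world point X has camera coordinates R X + t; the wrist camera has in their place "tool_from_camera" (4x4, takes a point from camera to tool coordinates, whose origin is the TCP and whose axes are the flange's). Camera axes: x right, y down, z forward; pixel columns grow to the right and rows downward; lengths in m; the calibration is good to about 2 mm. A picture is of the moment at which its call begins: read the wrist's pose just before it. get_calibration takes no time and is no camera call.
- finish_job(): hands the job in; it is judged then, once.
The state is a dict: "time_s": time; "qpos": joint angles; "joint_vel": joint speeds; "joint_efforts": joint torques, N m; "tool_pos": TCP position; "orientation": TCP orientation; "contact_force": force on the tool from outside, world axes, zero at the start; "torque": the same for the moment, N m; "gripper_width": opening from 0.0 (shut) to 1.0 (fully open); "grip_force": force on a finger pad.
Only numpy, scipy, OpenCV 4.12 (cv2) and the standard library are available. Lean on these libraries where they do the work, as an engineer would, in place of code of your own. Each camera call takes 0.05 s, during which the arm holds its last target. There are 200 camera calls.

## Working session

There is one attempt and no reset: what is moved stays moved. The work goes in short steps, Python scripts to look and compute and a shell command to move; the robot and the scene stay as the last step left them, time stands still between calls to the robot, and variables do not carry over. Pictures are saved under pics/ and viewed, at most 10 in all, crops included, and the job is handed in when it is done.

```bash
mkdir -p pics; python3 - <<'E'
from bench import *
import cv2
s=sense();print(s)
for n in("scene","side"):
    cv2.imwrite(f"pics/{n}0.png",get_image(n)[:,:,::-1]);print(n,get_calibration(n))
print(get_calibration("wrist"))
E
```

```text
{'time_s': 0.0, 'qpos': array([-1.30799417e+00,  2.38755709e-01, -1.42508522e-02,  1.31921705e+00,
       -1.63234703e-05,  1.57078305e+00]), 'joint_vel': array([-0.00032526,  0.00061321, -0.0007243 ,  0.00130563,  0.00057472,
       -0.00122654]), 'joint_efforts': array([-1.19765255e-04, -5.38775003e+01,  3.46437764e+01,  1.83709298e-02,
        1.08744675e-04,  1.20448829e-05]), 'tool_pos': array([ 0.13628115, -0.5065938 ,  0.24969209]), 'orientation': array([-3.11310649e+00, -4.11457305e-01,  3.19012243e-04]), 'contact_force': array([ 0.54251541, -0.69527669,  0.20117199]), 'torque': array([-0.04448071,  0.04268389, -0.02055312]), 'grip_force': 0.0, 'gripper_width': 0.9999311312827222}
scene {'fx': 498.8560404371156, 'fy': 498.8560404371156, 'cx': 323.5935469055864, 'cy': 191.088710128134, 'k1': -0.11169094024212994, 'R': array([[-0.62394958, -0.78146381, -0.00111557],
       [-0.5488235 ,  0.4392163 , -0.71125368],
       [ 0.55630899, -0.44317419, -0.70293453]]), 't': array([0.34136728, 0.30759006, 1.00273486])}
side {'fx': 379.08447886453257, 'fy': 379.08447886453257, 'cx': 320.04848432320114, 'cy': 201.5457638255113, 'k1': -0.029048781517528887, 'R': array([[-0.95285982, -0.303399  , -0.00268466],
       [-0.13273273,  0.42478659, -0.89551012],
       [ 0.27283728, -0.85293927, -0.44503305]]), 't': array([0.45760561, 0.14029723, 0.81581453])}
{'fx': 351.10445038062863, 'fy': 351.10445038062863, 'cx': 321.0616602576691, 'cy': 201.1723378579025, 'k1': -0.03095180436746772, 'tool_from_camera': array([[ 3.38238087e-05, -9.65751848e-01, -2.59467469e-01,
         6.65945373e-02],
       [ 9.99999893e-01,  1.52362174e-04, -4.36741632e-04,
         8.32813243e-04],
       [ 4.61317065e-04, -2.59467427e-01,  9.65751750e-01,
        -1.22904186e-01],
       [ 0.00000000e+00,  0.00000000e+00,  0.00000000e+00,
         1.00000000e+00]])}
```

View pics/scene0.png

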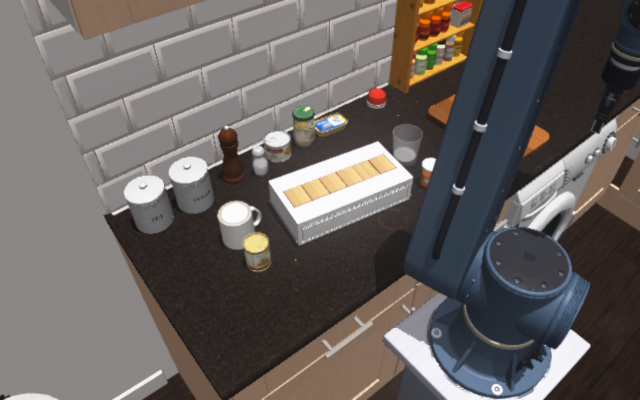

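View pics/side0.png

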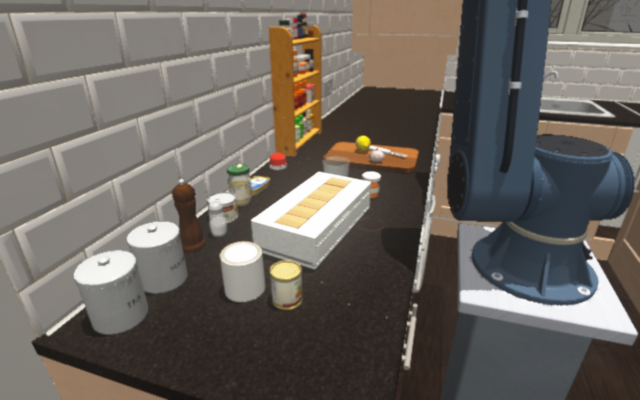

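The scene view shows the white box around (340,190), with the tile row running from (297,193) to (383,165). The mug (238,225) and tin (257,252) are on its left, the jar (428,172) and glass (406,143) on its right. The side view agrees, with the tile row from about (293,215) to (333,187).

```bash
cat > h.py <<'E'
import numpy as np, cv2
from bench import *
from scipy.spatial.transform import Rotation as Ro
def cast(name,px,z,s=None):
    c=get_calibration(name)
    K=np.array([[c['fx'],0,c['cx']],[0,c['fy'],c['cy']],[0,0,1]])
    u=cv2.undistortPoints(np.array(px,float).reshape(-1,1,2),K,np.array([c['k1'],0,0,0]))[:,0]
    d=np.c_[u,np.ones(len(u))]
    if name=="wrist":
        T=c['tool_from_camera'];R=Ro.from_rotvec(s['orientation']).as_matrix()
        d=d@(R@T[:3,:3]).T; o=s['tool_pos']+R@T[:3,3]
    else: d=d@c['R']; o=-c['R'].T@c['t']
    return o+d*((z-o[2])/d[:,2])[:,None]
def tiles(name,im,roi,s=None):
    x0,y0,x1,y1=roi
    hsv=cv2.cvtColor(im,cv2.COLOR_RGB2HSV)
    m=cv2.inRange(hsv,(8,60,90),(28,255,255)); k=np.zeros_like(m);k[y0:y1,x0:x1]=m[y0:y1,x0:x1]
    k=cv2.morphologyEx(k,cv2.MORPH_CLOSE,np.ones((7,7)))
    cs=cv2.findContours(k,cv2.RETR_EXTERNAL,cv2.CHAIN_APPROX_NONE)[0]
    c=max(cs,key=cv2.contourArea)[:,0]
    P=cast(name,c,.086,s)[:,:2]
    r=cv2.minAreaRect((P*1000).astype(np.float32)); b=cv2.boxPoints(r)
    e=[b[1]-b[0],b[2]-b[1]]; l=max(e,key=np.linalg.norm); a=np.arctan2(l[1],l[0])
    if a<0:a+=np.pi
    return np.array(r[0])/1000,[np.linalg.norm(v) for v in e],np.degrees(a)-90
E
python3 - <<'E'
from h import *
for n,roi in(("scene",(275,145,405,212)),("side",(270,170,360,235))):
    im=cv2.imread(f"pics/{n}0.png")[:,:,::-1].copy()
    print(n,tiles(n,im,roi))
for n,p in (("scene",[(340,234),(411,187),(272,195),(269,180)]),):print(cast(n,p,.086))
# other things roughly: base pts
print(cast("scene",[(238,245),(257,268),(428,186),(405,160)],0.0))
s=sense();print(Ro.from_rotvec(s['orientation']).as_matrix().round(3))
E
```

```text
scene (array([ 0.49416357, -0.01213626]), [np.float32(60.074917), np.float32(286.22806)], np.float32(-9.916595))
side (array([ 0.49185922, -0.00874605]), [np.float32(57.968822), np.float32(279.33667)], np.float32(-9.772026))
[[ 0.35966967  0.10334083  0.086     ]
 [ 0.3661457  -0.12603693  0.086     ]
 [ 0.55340348  0.15159913  0.086     ]
 [ 0.60090563  0.12799119  0.086     ]]
[[ 0.53985563  0.26711266  0.        ]
 [ 0.45477075  0.2687983   0.        ]
 [ 0.39587471 -0.23664213  0.        ]
 [ 0.50924256 -0.26373397  0.        ]]
[[ 0.966  0.26  -0.   ]
 [ 0.26  -0.966  0.001]
 [-0.    -0.001 -1.   ]]
```

```bash
python3 -m handwheel '[[0.1,-0.066,0,0,0,0],[0.25,-0.164,0,0,0,0],[0.4,-0.262,0,0,0,0],[0.55,-0.361,0,0,0,0],[0.7,-0.46,0,0,0,0]]' 1 20; python3 -m handwheel '[[0.15,-0.1,0,0,0,0.014],[0.3,-0.2,0,0,0,0.028],[0.45,-0.3,0,0,0,0.042],[0.6,-0.39,0,0,0,0.056],[0.7,-0.46,0,0,0,0.069]]'; python3 -m handwheel '[[0,0,0,0,0,0],[0,0,0,0,0,0],[0,0,0,0,0,0],[0,0,0,0,0,0],[0,0,0,0,0,0]]'
python3 - <<'E'
from h import *
s=sense();im=get_image("wrist");cv2.imwrite("pics/w1.png",im[:,:,::-1])
print(s['tool_pos'],s['gripper_width'],s['contact_force'],Ro.from_rotvec(s['orientation']).as_matrix().round(3))
E
```

```text
time_s: 0.72
tool_pos: [0.3041, -0.3177, 0.2501]
orientation: [-3.114, -0.411, 0.0]
contact_force: [0.6, -0.7, 0.3]
gripper_width: 0.003
grip_force: 0.0
time_s: 1.35
tool_pos: [0.4714, -0.1295, 0.25]
orientation: [-3.13, 0.27, 0.001]
contact_force: [-0.1, -0.4, 0.4]
gripper_width: 0.001
grip_force: 0.0
time_s: 1.98
tool_pos: [0.47, -0.1318, 0.2504]
orientation: [-3.13, 0.269, -0.0]
contact_force: [0.2, -0.4, -0.5]
gripper_width: 0.002
grip_force: 0.0
[ 0.4699933  -0.13180615  0.25042931] 0.0017624959025002143 [ 0.16019953 -0.42694808 -0.45611137] [[ 0.985 -0.171  0.   ]
 [-0.171 -0.985  0.   ]
 [ 0.    -0.    -1.   ]]
```

View pics/w1.png

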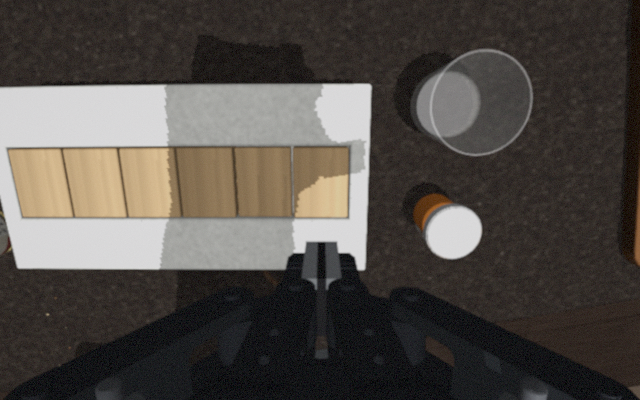

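The wrist view shows all six tiles, with the row's corners at (9,149), (16,217), (349,147) and (349,217). The jar and glass are well to the right, at (453,230) and (475,100).

```bash
python3 - <<'E'
from h import *
s=sense();P=cast("wrist",[(9,149),(16,217),(349,147),(349,217)],.086,s);print(P.round(4));c=P.mean(0);R=Ro.from_rotvec(s['orientation']).as_matrix()
l=(P[0]+P[1]-P[2]-P[3])[:2];a=np.degrees(np.arctan2(l[1],l[0]))-90;print(c,np.linalg.norm(l)/2,a)
c=(c[:2]+[.493,-.0105])/2
a=np.radians(-9.85);by=np.array([-np.sin(a),np.cos(a)])
for y in(-.12,-.072,-.024,.024,.072,.12):
    p=np.r_[c+y*by,.086+.019+.006]; d=R.T@(p-s['tool_pos']);print(y,p.round(4),(d/.3).round(4))
E
```

```text
[[ 0.5488  0.1195  0.086 ]
 [ 0.4913  0.137   0.086 ]
 [ 0.5009 -0.1603  0.086 ]
 [ 0.4418 -0.1513  0.086 ]]
[ 0.49572607 -0.01380104  0.086     ] 0.28818157661370547 -9.7275645160571
-0.12 [ 0.4738 -0.1304  0.111 ] [ 0.0116 -0.0065  0.4647]
-0.072 [ 0.482  -0.0831  0.111 ] [ 0.0117 -0.1665  0.4647]
-0.024 [ 0.4903 -0.0358  0.111 ] [ 0.0118 -0.3265  0.4648]
0.024 [0.4985 0.0115 0.111 ] [ 0.0118 -0.4865  0.4648]
0.072 [0.5067 0.0588 0.111 ] [ 0.0119 -0.6465  0.4648]
0.12 [0.5149 0.1061 0.111 ] [ 0.012  -0.8065  0.4648]
```

```bash
python3 -m handwheel '[[0.006,-0.003,0.1,0,0,0],[0.0116,-0.0065,0.22,0,0,0],[0.0116,-0.0065,0.34,0,0,0],[0.0116,-0.0065,0.43,0,0,0],[0.0116,-0.0065,0.4647,0,0,0]]'; python3 -m handwheel '[[0,0,0,0,0,0],[0,0,0,0,0,0],[0,0,0,0,0,0],[0,0,0.003,0,0,0],[0,0,0.006,0,0,0]]'; python3 -m handwheel '[[0,0,0.002,0,0,0],[0,0,0.004,0,0,0],[0,0,0.006,0,0,0],[0,0,0.008,0,0,0],[0,0,0.008,0,0,0]]'
```

```text
time_s: 2.65
tool_pos: [0.4732, -0.1299, 0.1096]
orientation: [-3.13, 0.268, 0.003]
contact_force: [0.0, 0.6, 0.0]
gripper_width: 0.001
grip_force: 0.0
time_s: 3.28
tool_pos: [0.4741, -0.13, 0.1093]
orientation: [-3.13, 0.268, -0.001]
contact_force: [-0.4, 0.2, -0.1]
gripper_width: -0.002
grip_force: 0.0
time_s: 3.9
tool_pos: [0.474, -0.1299, 0.1066]
orientation: [-3.13, 0.268, 0.0]
contact_force: [-0.2, -0.6, 0.6]
gripper_width: 0.001
grip_force: 0.0
```

```bash
python3 -m handwheel '[[0,0,0.001,0,0,0],[0,0,0.002,0,0,0],[0,0,0.003,0,0,0],[0,0,0.004,0,0,0],[0,0,0.004,0,0,0]]'|sed -n '2p;4p'; python3 -m handwheel '[[0,0,0.001,0,0,0],[0,0,0.002,0,0,0],[0,0,0.003,0,0,0],[0,0,0.003,0,0,0],[0,0,0.003,0,0,0]]'|sed -n '2p;4p'
```

```text
tool_pos: [0.474, -0.1299, 0.1055]
contact_force: [-0.2, 0.1, -0.2]
tool_pos: [0.474, -0.13, 0.1051]
contact_force: [-1.7, 0.1, 6.1]
```

```bash
python3 -m handwheel '[[0,0,-0.02,0,0,0],[0,-0.08,-0.02,0,0,0],[0,-0.16,-0.02,0,0,0],[0,-0.16,-0.01,0,0,0],[0,-0.16,-0.005,0,0,0]]'|sed -n '2p;4p'; python3 -m handwheel '[[0,0,0.001,0,0,0],[0,0,0.002,0,0,0],[0,0,0.003,0,0,0],[0,0,0.004,0,0,0],[0,0,0.005,0,0,0]]'|sed -n '1,2p;4p';python3 -m handwheel '[[0,0,0,0,0,0],[0,0,0,0,0,0],[0,0,0,0,0,0],[0,0,0,0,0,0],[0,0,0,0,0,0]]'|sed -n '1,2p;4p'
```

```text
tool_pos: [0.482, -0.0834, 0.106]
contact_force: [-0.8, -0.0, -0.9]
time_s: 6.4
tool_pos: [0.4821, -0.0832, 0.1046]
contact_force: [0.2, 0.5, 0.5]
time_s: 7.02
tool_pos: [0.4821, -0.0831, 0.1046]
contact_force: [0.9, -0.2, -0.1]
```

The finger is below the first tile's contact height and feels no force, so this may be the catch. I'll press on gently.

```bash
for i in 1; do python3 -m handwheel '[[0,0,0.001,0,0,0],[0,0,0.002,0,0,0],[0,0,0.003,0,0,0],[0,0,0.003,0,0,0],[0,0,0.003,0,0,0]]'|sed -n '2p;4p'; done;  python3 -m handwheel '[[0,0,0.001,0,0,0],[0,0,0.002,0,0,0],[0,0,0.003,0,0,0],[0,0,0.004,0,0,0],[0,0,0.004,0,0,0]]'|sed -n '1,2p;4p'
```

```text
tool_pos: [0.4821, -0.0832, 0.1037]
contact_force: [-0.4, 0.5, -0.5]
time_s: 8.28
tool_pos: [0.4821, -0.0832, 0.1026]
contact_force: [-1.4, -0.0, 2.7]
```

This is the catch: contact came 2 mm lower and the force is soft. I'll press it in to about 6 mm in steps.

```bash
python3 -m handwheel '[[0,0,0.002,0,0,0],[0,0,0.004,0,0,0],[0,0,0.006,0,0,0],[0,0,0.008,0,0,0],[0,0,0.008,0,0,0]]'|sed -n '2p;4p';  python3 -m handwheel '[[0,0,0.002,0,0,0],[0,0,0.005,0,0,0],[0,0,0.008,0,0,0],[0,0,0.010,0,0,0],[0,0,0.010,0,0,0]]'|sed -n '1,2p;4p'
```

```text
tool_pos: [0.4821, -0.0831, 0.1001]
contact_force: [-1.4, 0.5, 2.3]
time_s: 9.52
tool_pos: [0.4821, -0.0831, 0.0971]
contact_force: [-1.1, -0.6, 3.5]
```

It gave about 6 mm at 3.5 N. I'll retreat straight up, wait for the drawer and look.

```bash
python3 -m handwheel '[[0,0,-0.02,0,0,0],[0,0,-0.08,0,0,0],[0,0,-0.2,0,0,0],[0,0,-0.35,0,0,0],[0,0,-0.5,0,0,0]]'|sed -n '2p;4p'; for i in 1 2 3; do python3 -m handwheel '[[0,0,0,0,0,0],[0,0,0,0,0,0],[0,0,0,0,0,0],[0,0,0,0,0,0],[0,0,0,0,0,0]]'|sed -n '1,2p;4p';done
python3 - <<'E'
from h import *
a=get_image("scene")[120:300,190:460];b=get_image("side")[120:300,190:460]
cv2.imwrite("pics/end.png",cv2.resize(np.vstack([a,b])[:,:,::-1],None,fx=1.6,fy=1.6))
E
```

```text
tool_pos: [0.4817, -0.0832, 0.2486]
contact_force: [-0.1, -0.6, 1.1]
time_s: 10.78
tool_pos: [0.4819, -0.0832, 0.2466]
contact_force: [1.0, -0.2, -0.3]
time_s: 11.4
tool_pos: [0.4821, -0.0832, 0.2471]
contact_force: [0.0, 0.7, 0.3]
time_s: 12.02
tool_pos: [0.4821, -0.0832, 0.2471]
contact_force: [-0.0, -0.4, 0.8]
```

View pics/end.png

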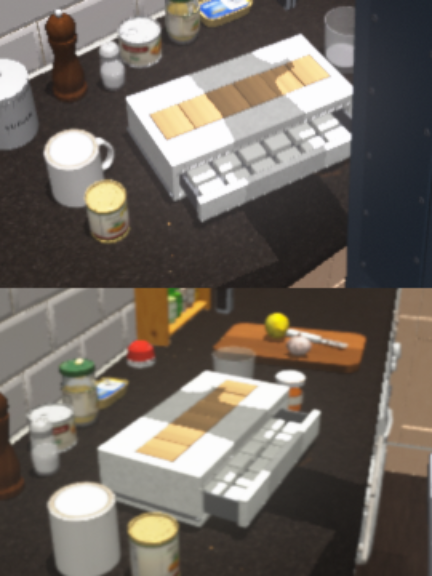

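Both views show the drawer fully out, with its front edge from about (200,212) to (350,150) in the upper crop. The mug, tin and jar are standing where they were, and the hand is clear of the box.

```bash
for i in 1 2; do python3 -m handwheel '[[0,0,0,0,0,0],[0,0,0,0,0,0],[0,0,0,0,0,0],[0,0,0,0,0,0],[0,0,0,0,0,0]]'|sed -n '1p';done; python3 -c "
from bench import *
print(finish_job())"
```

```text
time_s: 12.75
time_s: 13.38
the job is handed in; nothing more can be done
None
```

I found the catch by feel at y = -72 mm (second tile from the right) and pressed it in about 6 mm; the drawer sprang out, the hand is clear, and the job is handed in at 13.4 s, with no verdict returned.

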